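Rack the tall radio module

TASK

Take the tallest of the three metal modules out of the wooden block and stand it on its edge in the free slot of the module rack, lowered right down to the slot's floor and not dropped in. Leave the two shorter modules standing in the block.

Things in the scene. Friction and masses are not known exactly. Their poses are not given: they have to be found in the camera images.
- tall_module: To rack: flat aluminium case on edge in the wooden block, 100 long (x), 10 thick (y), 105 mm tall (z, up), about 0.2 kg. Origin: centre of underside, 8 mm above the table. 35 mm taller than its neighbours. Top edge: two brass sockets 9 mm high, 38 mm either side of the middle; clear between them for a grip across the thickness. Lift it 32 mm to leave its slot. May be racked either way round.
- free_slot: The rack's free slot, black rubber strip on its floor. Origin: centre of the floor, 8 mm above the table; x along it, y across, z up. 18 mm wide between grey guides 60 mm long, 32 thick, tops 64 mm above the table, upper 16 mm rounded (mouth widens). End lips 10 mm high, 72 mm from the origin. The rack has 3 slots, 50 mm apart; the 2 others hold fixed modules, tops 78 mm above the table.
- long_module: Shorter module that stays in the block: aluminium, 100 long (x), 10 thick (y), 70 mm tall (z), bare top edge. Origin: centre of underside. The plywood block, 130 x 170 mm, 40 mm high, has three parallel slots 50 mm apart, 14 mm wide, floors 8 mm above the table; which module stands in which slot changes.
- small_module: Smallest module, stays in the block: aluminium, 70 long (x), 10 thick (y), 70 mm tall (z), one brass socket 9 mm high in the middle of its top edge. Origin: centre of underside. Block and rack stand side by side, either one on the left, each turned up to 17 degrees.
Things that resemble listed ones, but are neither listed nor needed, are in the scene too. Leave any green, purple or turquoise look-alike of the small_module alone.

How it is judged:
At the end, for the whole second after the job is handed in: The tall module rests on edge in the free slot: centre within 25 mm lengthwise, 12 mm across, under 6 mm above the slot floor, within 15 degrees of upright and of the slot's line (either way round). The shorter modules are within 30 mm of their starts, leaning under 20 degrees (x of tall_module in the frame of free_slot between -0.025 and 0.025 m and y of tall_module in the frame of free_slot between -0.012 and 0.012 m and z of tall_module in the frame of free_slot below 0.006 m and angle between tall_module's own z axis and vertical below 0.26 rad and angle between the x axis of tall_module and the x axis of free_slot, either way round below 0.26 rad and linear speed of tall_module below 0.02 m/s and distance of each of long_module, small_module from where it was at the start of the episode below 0.03 m and angle between each of long_module, small_module's own z axis and vertical below 0.35 rad); the robot touches nothing.
It fails at once if the tall module is dropped into the slot (falls faster than 0.7 m/s, a drop of some 25 mm) (horizontal distance between tall_module and free_slot below 0.05 m and z of tall_module in the frame of free_slot below 0.05 m and linear speed of tall_module above 0.7 m/s).
It also fails if it takes over 45 s, if anything falls off the work surface, if the arm or the gripper's body presses on something with over 40 N, if the wrist force passes 120 N, or if a joint passes its speed limit or range.

ROBOT

A 7-joint arm with a two-finger parallel gripper is mounted at the origin on the work surface. World frame = base frame: x ahead of the robot, y to its left, z up, the work surface at z = 0. Lengths are in m, angles in rad, forces in N, time in s.
With the tool pointing down it reaches from about 0.4 to 0.85 m from the base axis. Payload 4.5 kg.
Tool frame: the origin (TCP) lies between the finger pads; the fingertips stand 17 mm ahead of it and the grasp point (between the pads) lies 2 mm behind it; z points along the fingers, y is the direction in which the jaws open and shut (so a half turn about z gives the same grasp; the last joint's range is limited). The gripper opens to 88 mm and grips with 3 to 60 N. Pads are 18 mm wide; open, the fingers measure 123 mm over their backs; the gripper's body (75 mm by 187 mm) begins 45 mm behind the grasp point.
Start: joints at [-1.2, 0.689, -0.195, 1.565, 0.157, 0.902, -0.215], TCP at [0.207, 0.59, 0.256] pointing down, gripper open.
Joint ranges: [-3.01, 3.01], [-0.46, 2.08], [-1.47, 1.51], [0.13, 2.56], [-1, 4.14], [0.04, 2.09], [-2.66, 2.66]. Speed limits (rad/s): [2.57, 2.57, 3.14, 3.14, 3.14, 3.14, 3.14].

INTERFACE

Orientations are given as a rotation vector (axis times angle).
In Python, from cell import readout, eyes, workorder gives the robot as it stands.
- The arm moves only by the tool jog_arm, never from a script. Its argument "targets" is a list of rows, each an object of numbers: "jaw": the gripper's target within -1 to 1 (fully open at 1, half-way at 0, shut at -1); "dx", "dy", "dz": the shift along the tool's x, y, z in m; "twist": the turn about the tool's z in rad. A call has 1 to 20 rows; each row is the pose to reach, as a shift and turn from the pose commanded when the call began, along the tool's axes at that moment; what a row does not reach only later rows make up. A row lasts 1/8 s, in which the tool goes at most 62.5 mm and 10.7 degrees, less where a joint would pass 70% of its speed; a pose out of reach is approached as far as the arm can. A call with a gripper value outside its range is refused whole. The fingers move at their own pace and stop on an object; "force" is the grip in N (left out, the last holds). Time passes only in rows, so rows that repeat a pose let the fingers close. It gives the time, the measured TCP pose, the force and the opening at its end, in the units of the state.
- readout.observe(): the state, without advancing time (a new reading comes with each control period).
- eyes.capture(name): name is "scene" or "top" or "wrist"; returns the picture (400x640x3 uint8, blue, green, red); there is no depth.
- eyes.get_calibration(name): a dict with "vfov" (degrees; the focal length in pixels is half the picture's height over the tangent of half this angle, whatever the lens; pixels are square), "cx", "cy" (the principal point, pixels), "cam_to_world" (4x4, takes a point from camera to world coordinates). Camera axes: x right, y down, z forward; pixel columns grow to the right and rows downward; lengths in m; the calibration is good to about 2 mm. A picture is of the moment at which its call begins: read the wrist's pose just before it. get_calibration takes no time and is no camera call; for the wrist camera it gives the pose at the moment of the call.
- workorder.finish_job(): hands the job in, once; it reports no verdict.
The state is a dict: "t": time; "q": joint angles; "qd": joint speeds; "joint_efforts": joint torques, N m; "tool_pos": TCP position; "tool_rot": TCP orientation; "wrist_force": force on the tool from outside, world axes, zero at the start; "torque": the same for the moment, N m; "opening": opening from 0.0 (shut) to 1.0 (fully open).
Only numpy, scipy, OpenCV 4.12 (cv2) and the standard library are available. Lean on these libraries where they do the work, as an engineer would, in place of code of your own. Each camera call takes 0.05 s, during which the arm holds its last target. There are 200 camera calls.

## Working session

There is one attempt and no reset: what is moved stays moved. The work goes in short steps, Python scripts to look and compute and a tool call to move; the robot and the scene stay as the last step left them, time stands still between calls to the robot, and variables do not carry over. Pictures are saved under pics/ and viewed, about 8 in all and at most 12, crops included, and the job is handed in when it is done.

Besides the shell and the picture viewer there is one more tool, called after ">>>" as name([rows], argument=value, ...), one row to a line, values as JSON. jog_arm: Moves the arm, as the interface text tells. Its arguments: {"type":"object","properties":{"targets":{"type":"array","items":{"type":"object","properties":{"jaw":{"type":"number"},"dx":{"type":"number"},"dy":{"type":"number"},"dz":{"type":"number"},"twist":{"type":"number"}}}},"force":{"type":"number"}},"required":["targets"]}

```bash
mkdir -p pics; cat > h.py <<'E'
import numpy as np, cv2
from cell import readout, eyes, workorder
def cal(n):
    c=eyes.get_calibration(n); f=200/np.tan(np.radians(c["vfov"])/2); return c,f
def ray(c,f,u,v):
    T=np.array(c["cam_to_world"]); d=T[:3,:3]@np.array([(u-c["cx"])/f,(v-c["cy"])/f,1]); return T[:3,3],d
def at(c,f,u,v,z):
    o,d=ray(c,f,u,v); return o+d*(z-o[2])/d[2]
def proj(c,f,P):
    T=np.array(c["cam_to_world"]); p=T[:3,:3].T@(np.array(P)-T[:3,3]); return c["cx"]+f*p[0]/p[2], c["cy"]+f*p[1]/p[2]
E
python3 - <<'E'
from h import *
for n in("top","scene"):
    c,f=cal(n); print(n,f,c); cv2.imwrite(f"pics/{n}0.png",eyes.capture(n))
print(readout.observe())
E
```

```text
top 388.7935244744872 {'vfov': 54.443654182415855, 'cx': 320.35759795116945, 'cy': 197.7362150415078, 'cam_to_world': array([[ 0.01489045, -0.99841817,  0.05421647,  0.4941034 ],
       [-0.99956858, -0.01623667, -0.02447509, -0.00130664],
       [ 0.02531667, -0.05382864, -0.9982292 ,  0.80638526],
       [ 0.        ,  0.        ,  0.        ,  1.        ]])}
scene 504.2032207079472 {'vfov': 43.27303490644838, 'cx': 317.24981802695794, 'cy': 202.31405906665907, 'cam_to_world': array([[-0.47081519,  0.56464018, -0.67787501,  1.13443325],
       [ 0.88208815,  0.28741077, -0.37324997,  0.29696477],
       [-0.01592335, -0.77367727, -0.63337976,  0.59962951],
       [ 0.        ,  0.        ,  0.        ,  1.        ]])}
{'t': 0.1, 'q': array([-1.20020406,  0.68988367, -0.19451511,  1.56622105,  0.15730841,
        0.90249203, -0.21511347]), 'qd': array([ 0.00114152, -0.00151719,  0.00058676, -0.00103027, -0.00036838,
       -0.00114975,  0.00191914]), 'joint_efforts': array([-3.36046935e-03, -5.28504467e+01, -1.27141602e+00, -1.53838384e+01,
       -5.25011960e-02,  1.98153102e-03,  2.57673162e-05]), 'tool_pos': array([0.20640695, 0.58937432, 0.2550054 ]), 'tool_rot': array([-5.26415174e-01, -3.09702776e+00,  2.52355289e-03]), 'wrist_force': array([ 0.00355707, -0.75283011,  0.27179116]), 'torque': array([-0.01517103,  0.0171135 ,  0.03332811]), 'opening': 1.0000915821552803}
```

View pics/top0.png

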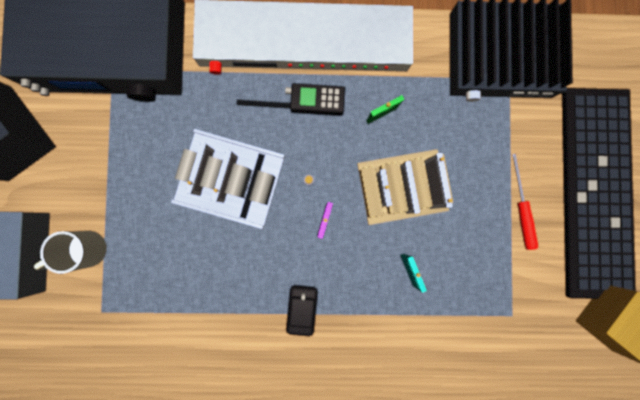

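View pics/scene0.png

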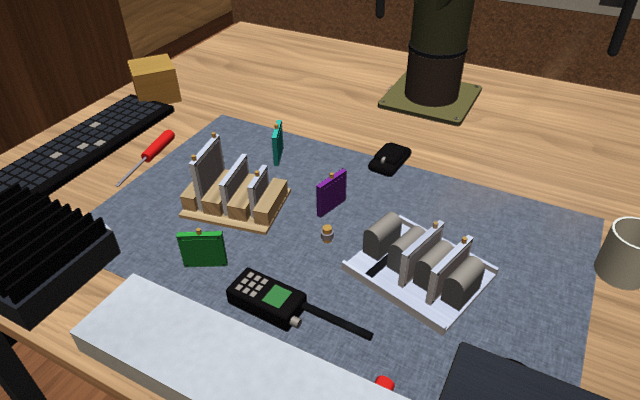

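Module candidates: the tall one, rightmost in the block at top (440,180) / scene (208,170); the long one at (409,187); the small one at (384,187). Look-alikes: green (386,108), purple (325,220), turquoise (415,273). Free-slot candidates are the gaps at top (203,170), (230,176) and (253,185). I'll check the choice in one crop.

```bash
python3 - <<'E'
from h import *
a=cv2.imread("pics/top0.png")
A=cv2.resize(a[120:240,165:295],None,fx=5,fy=5,interpolation=cv2.INTER_CUBIC)[:, :]
B=cv2.resize(a[140:230,350:460],None,fx=5,fy=5,interpolation=cv2.INTER_CUBIC)
A=cv2.resize(a[120:235,165:295],None,fx=6,fy=5,interpolation=cv2.INTER_CUBIC)[:, :]
A=cv2.resize(a[120:235,165:295],None,fx=3,fy=3,interpolation=cv2.INTER_CUBIC)
B=cv2.resize(a[140:255,350:480],None,fx=3,fy=3,interpolation=cv2.INTER_CUBIC)
cv2.imwrite("pics/c1.png",np.hstack([A,B]))
E
```

```text
(no output)
```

View pics/c1.png

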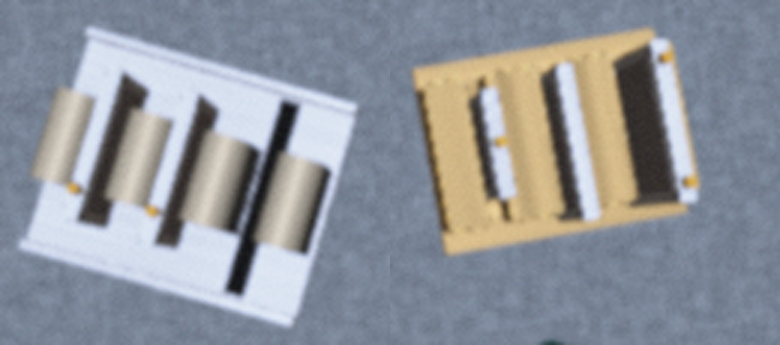

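```bash
python3 - <<'E'
from h import *
c,f=cal("top")
def L(n,a,b,z):
    p,q=at(c,f,*a,z),at(c,f,*b,z); d=p-q; print(n,(p+q)/2,np.linalg.norm(d),np.arctan2(d[1],d[0]))
L("tall sockets",(441.7,159),(450,200.7),.12)
L("tall edge",(440,153),(450,207),.113)
L("slot",(261.7,154),(243.3,218),.008)
L("guides",(263,187),(240,181),.064)
from scipy.spatial.transform import Rotation as R
s=readout.observe(); print(R.from_rotvec(s["tool_rot"]).as_matrix())
E
```

```text
tall sockets [ 0.56714722 -0.24201492  0.12      ] 0.07603951828333735 0.19542708278388865
tall edge [ 0.56766197 -0.24290994  0.113     ] 0.09923317728557236 0.18202141728956606
slot [0.55964191 0.11862001 0.008     ] 0.13669946458099938 -0.2543255735713235
guides [0.55852831 0.11227384 0.064     ] 0.045264114555803855 -1.8101960166951816
[[-9.43840024e-01  3.30402544e-01 -4.11095276e-04]
 [ 3.30402775e-01  9.43838743e-01 -1.55978444e-03]
 [-1.27349098e-04 -1.60801400e-03 -9.99998699e-01]]
```

The crop shows the free slot as the rightmost gap, with the black strip from top (262,154) to (243,218). The tall module is rightmost in the block, with two sockets at (442,159) and (450,201). Next I move above it at the current height.

>>> jog_arm([
  {"dx": -0.45,"dy": -0.255,"twist": -0.2,"jaw": 1},
  {"dx": -0.45,"dy": -0.255,"twist": -0.2,"jaw": 1},
  {"dx": -0.45,"dy": -0.255,"twist": -0.2,"jaw": 1},
  {"dx": -0.45,"dy": -0.255,"twist": -0.2,"jaw": 1},
  {"dx": -0.45,"dy": -0.255,"twist": -0.2,"jaw": 1},
  {"dx": -0.45,"dy": -0.255,"twist": -0.2,"jaw": 1},
  {"dx": -0.45,"dy": -0.255,"twist": -0.2,"jaw": 1},
  {"dx": -0.45,"dy": -0.255,"twist": -0.2,"jaw": 1},
  {"dx": -0.615,"dy": -0.666,"twist": -0.527,"jaw": 1},
  {"dx": -0.615,"dy": -0.666,"twist": -0.527,"jaw": 1},
  {"dx": -0.615,"dy": -0.666,"twist": -0.527,"jaw": 1},
  {"dx": -0.615,"dy": -0.666,"twist": -0.527,"jaw": 1},
  {"dx": -0.615,"dy": -0.666,"twist": -0.527,"jaw": 1},
  {"dx": -0.615,"dy": -0.666,"twist": -0.527,"jaw": 1},
  {"dx": -0.615,"dy": -0.666,"twist": -0.527,"jaw": 1},
  {"dx": -0.615,"dy": -0.666,"twist": -0.527,"jaw": 1},
  {"dx": -0.615,"dy": -0.666,"twist": -0.527,"jaw": 1},
  {"dx": -0.615,"dy": -0.666,"twist": -0.527,"jaw": 1},
  {"dx": -0.615,"dy": -0.666,"twist": -0.527,"jaw": 1},
  {"dx": -0.615,"dy": -0.666,"twist": -0.527,"jaw": 1},
], force=30)

```text
invalid input
```

```bash
python3 - <<'E'
from h import *
from scipy.spatial.transform import Rotation as R
c,f=cal("wrist"); np.save("c1.npy",c,allow_pickle=True); cv2.imwrite("pics/w1.png",eyes.capture("wrist")); s=readout.observe()
print(f,s["t"],s["q"],s["tool_pos"],R.from_rotvec(s["tool_rot"]).as_matrix()[:,1])
for p in ([.5671,-.242,.117],[.6046,-.2346,.12],[.5298,-.2494,.12]): print(proj(c,f,p))
E
```

```text
321.8495366419812 0.15 [-1.2002061   0.68976618 -0.1945099   1.56607671  0.15729594  0.90248922
 -0.21512704] [0.20643053 0.5894577  0.25511707] [ 0.33044137  0.94382556 -0.00134778]
(np.float64(-174.1550168985459), np.float64(634.1914868320064))
(np.float64(-153.67793440448042), np.float64(652.5007738729307))
(np.float64(-202.12003956939333), np.float64(622.3988765635213))
```

View pics/w1.png

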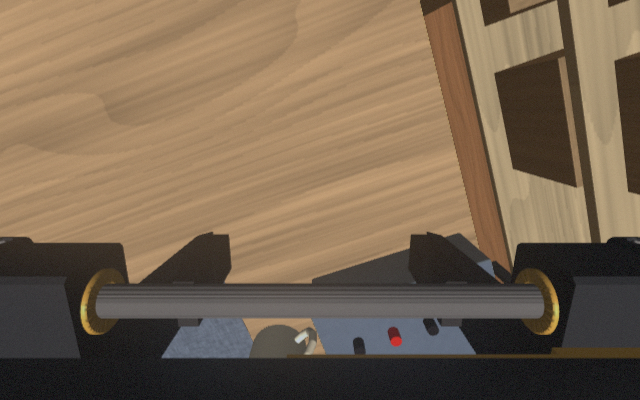

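The call was refused and the arm hasn't moved; this picture only shows the start pose. The rows may need every field, so I'll include dz.

>>> jog_arm([
  {"dx": -0.45,"dy": -0.255,"dz": 0,"twist": -0.2,"jaw": 1},
  {"dx": -0.45,"dy": -0.255,"dz": 0,"twist": -0.2,"jaw": 1},
  {"dx": -0.45,"dy": -0.255,"dz": 0,"twist": -0.2,"jaw": 1},
  {"dx": -0.45,"dy": -0.255,"dz": 0,"twist": -0.2,"jaw": 1},
  {"dx": -0.45,"dy": -0.255,"dz": 0,"twist": -0.2,"jaw": 1},
  {"dx": -0.45,"dy": -0.255,"dz": 0,"twist": -0.2,"jaw": 1},
  {"dx": -0.45,"dy": -0.255,"dz": 0,"twist": -0.2,"jaw": 1},
  {"dx": -0.45,"dy": -0.255,"dz": 0,"twist": -0.2,"jaw": 1},
], force=30)

```text
t: 1.15
tool_pos: [0.5367, 0.2118, 0.2556]
tool_rot: [-0.215, -3.134, -0.0]
wrist_force: [0.6, 0.4, 0.4]
opening: 1.003
```

>>> jog_arm([
  {"dx": -0.08,"dy": -0.435,"dz": 0,"twist": -0.327,"jaw": 1},
  {"dx": -0.08,"dy": -0.435,"dz": 0,"twist": -0.327,"jaw": 1},
  {"dx": -0.08,"dy": -0.435,"dz": 0,"twist": -0.327,"jaw": 1},
  {"dx": -0.08,"dy": -0.435,"dz": 0,"twist": -0.327,"jaw": 1},
  {"dx": -0.08,"dy": -0.435,"dz": 0,"twist": -0.327,"jaw": 1},
  {"dx": -0.08,"dy": -0.435,"dz": 0,"twist": -0.327,"jaw": 1},
  {"dx": -0.08,"dy": -0.435,"dz": 0,"twist": -0.327,"jaw": 1},
  {"dx": -0.08,"dy": -0.435,"dz": 0,"twist": -0.327,"jaw": 1},
  {"dx": -0.08,"dy": -0.435,"dz": 0,"twist": -0.327,"jaw": 1},
  {"dx": -0.08,"dy": -0.435,"dz": 0,"twist": -0.327,"jaw": 1},
  {"dx": -0.08,"dy": -0.435,"dz": 0,"twist": -0.327,"jaw": 1},
], force=30)

```text
t: 2.52
tool_pos: [0.556, -0.2264, 0.2559]
tool_rot: [-0.303, 3.127, 0.001]
wrist_force: [-0.1, -0.2, -0.6]
opening: 0.995
```

```bash
python3 - <<'E'
from h import *
from scipy.spatial.transform import Rotation as R
c,f=cal("wrist"); np.save("c1.npy",c,allow_pickle=True); cv2.imwrite("pics/w2.png",eyes.capture("wrist")); s=readout.observe()
print(f,s["t"],s["q"],s["tool_pos"],R.from_rotvec(s["tool_rot"]).as_matrix()[:,1])
for p in ([.5671,-.242,.117],[.6046,-.2346,.12],[.5298,-.2494,.12]): print(proj(c,f,p))
E
```

```text
321.8495366419812 2.575 [ 0.56393203  0.68075656 -0.4469041   1.63491682  0.35199644  0.90670836
  1.74840454] [ 0.55590053 -0.22672772  0.25587695] [-1.91594545e-01  9.81474057e-01  4.53153190e-04]
(np.float64(299.5752247630596), np.float64(200.4109042493106))
(np.float64(300.1121082473404), np.float64(243.05150928387962))
(np.float64(298.5294884954361), np.float64(156.75660824725435))
```

View pics/w2.png

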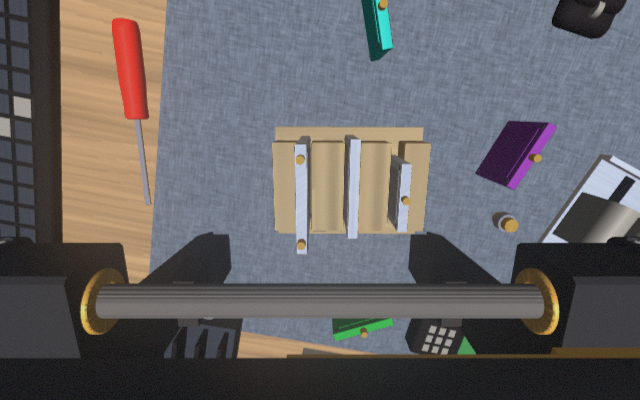

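```bash
python3 - <<'E'
from h import *
c,f=cal("wrist");_,_=0,0
from scipy.spatial.transform import Rotation as R
s=readout.observe();M=R.from_rotvec(s["tool_rot"]).as_matrix()
p,q=at(c,f,301,244.5,.121),at(c,f,300.5,159,.121);m=(p+q)/2;d=p-q
print(m,np.linalg.norm(d),np.arctan2(d[1],d[0]),np.arctan2(M[1,1],M[0,1])-np.pi/2)
print(M.T@(m-s["tool_pos"]), s["tool_pos"])
E
```

```text
[ 0.5682061  -0.24094717  0.121     ] 0.07549414888681853 0.18391314531913275 0.1927865530993218
[-0.00931711 -0.01637482  0.13487204] [ 0.55590053 -0.22672772  0.25587695]
```

The sockets at (301,244) and (300,159) agree with the overhead estimate to about 1 mm. Next I narrow the jaws to clear the long module, centre, and descend.

>>> jog_arm([
  {"dx": -0.009,"dy": -0.016,"dz": 0,"twist": 0.006,"jaw": -0.1},
  {"dx": -0.009,"dy": -0.016,"dz": 0.03,"twist": 0.006,"jaw": -0.1},
  {"dx": -0.009,"dy": -0.016,"dz": 0.06,"twist": 0.006,"jaw": -0.1},
  {"dx": -0.009,"dy": -0.016,"dz": 0.09,"twist": 0.006,"jaw": -0.1},
  {"dx": -0.009,"dy": -0.016,"dz": 0.09,"twist": 0.006,"jaw": -0.1},
  {"dx": -0.009,"dy": -0.016,"dz": 0.09,"twist": 0.006,"jaw": -0.1},
], force=30)

```text
t: 3.32
tool_pos: [0.5683, -0.242, 0.1668]
tool_rot: [-0.29, 3.127, -0.001]
wrist_force: [0.3, -0.8, 0.5]
opening: 0.449
```

>>> jog_arm([
  {"dx": 0,"dy": 0,"dz": 0.03,"twist": 0,"jaw": -0.1},
  {"dx": 0,"dy": 0,"dz": 0.055,"twist": 0,"jaw": -0.1},
  {"dx": 0,"dy": 0,"dz": 0.072,"twist": 0,"jaw": -0.1},
  {"dx": 0,"dy": 0,"dz": 0.072,"twist": 0,"jaw": -0.1},
  {"dx": 0,"dy": 0,"dz": 0.072,"twist": 0,"jaw": -1},
  {"dx": 0,"dy": 0,"dz": 0.072,"twist": 0,"jaw": -1},
  {"dx": 0,"dy": 0,"dz": 0.072,"twist": 0,"jaw": -1},
  {"dx": 0,"dy": 0,"dz": 0.072,"twist": 0,"jaw": -1},
  {"dx": 0,"dy": 0,"dz": 0.072,"twist": 0,"jaw": -1},
  {"dx": 0,"dy": 0,"dz": 0.072,"twist": 0,"jaw": -1},
], force=30)

```text
t: 4.58
tool_pos: [0.5677, -0.2425, 0.0942]
tool_rot: [-0.289, 3.128, -0.001]
wrist_force: [-0.7, 0.3, 6.2]
opening: 0.112
```

>>> jog_arm([
  {"dx": 0,"dy": 0,"dz": -0.01,"twist": 0,"jaw": -1},
  {"dx": 0,"dy": 0,"dz": -0.025,"twist": 0,"jaw": -1},
  {"dx": 0,"dy": 0,"dz": -0.04,"twist": 0,"jaw": -1},
  {"dx": 0,"dy": 0,"dz": -0.065,"twist": 0,"jaw": -1},
  {"dx": 0,"dy": 0,"dz": -0.09,"twist": 0,"jaw": -1},
  {"dx": 0,"dy": 0,"dz": -0.12,"twist": 0,"jaw": -1},
  {"dx": 0,"dy": 0,"dz": -0.12,"twist": 0,"jaw": -1},
  {"dx": 0,"dy": 0,"dz": -0.12,"twist": 0,"jaw": -1},
], force=30)

```text
t: 5.58
tool_pos: [0.5668, -0.2423, 0.2132]
tool_rot: [0.289, -3.127, -0.0]
wrist_force: [-0.7, -0.2, -1.9]
opening: 0.108
```

```bash
python3 - <<'E'
from h import *
from scipy.spatial.transform import Rotation as R
a=eyes.capture("scene"); b=eyes.capture("wrist"); s=readout.observe();M=R.from_rotvec(s["tool_rot"]).as_matrix()
cv2.imwrite("pics/s2.png",np.hstack([cv2.resize(a[80:300,120:520],(400,220)),cv2.resize(b,(352,220))]))
print(s["tool_pos"],s["opening"],s["wrist_force"],s["q"])
g=M.T@(np.array([.5596,.1186,s["tool_pos"][2]])-s["tool_pos"]);print(g,np.arctan2(M[1,1],M[0,1])-np.pi/2)
E
```

```text
[ 0.56651914 -0.24222011  0.21245825] 0.11302361537792614 [-0.52380278 -0.2674022  -1.68441625] [ 0.56340199  0.75304824 -0.42395745  1.62768639  0.3846441   0.84736003
  1.73788041]
[-5.93423521e-02  3.55973931e-01  2.68128260e-04] 0.1843567852018848
```

View pics/s2.png

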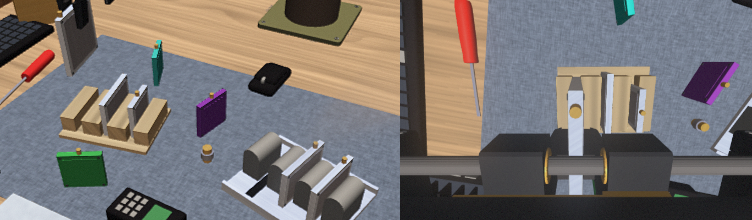

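The tall module is lifted and upright in the jaws, and both shorter modules still stand in the block. I move towards the rack, stopping short for a close look.

>>> jog_arm([
  {"dx": -0.01,"dy": 0.03,"dz": 0,"twist": 0.05,"jaw": -1},
  {"dx": -0.02,"dy": 0.065,"dz": 0,"twist": 0.12,"jaw": -1},
  {"dx": -0.032,"dy": 0.1,"dz": 0,"twist": 0.19,"jaw": -1},
  {"dx": -0.044,"dy": 0.135,"dz": 0,"twist": 0.26,"jaw": -1},
  {"dx": -0.056,"dy": 0.17,"dz": 0,"twist": 0.33,"jaw": -1},
  {"dx": -0.066,"dy": 0.205,"dz": 0,"twist": 0.39,"jaw": -1},
  {"dx": -0.076,"dy": 0.24,"dz": 0,"twist": 0.438,"jaw": -1},
  {"dx": -0.082,"dy": 0.26,"dz": 0,"twist": 0.438,"jaw": -1},
  {"dx": -0.082,"dy": 0.26,"dz": 0,"twist": 0.438,"jaw": -1},
  {"dx": -0.082,"dy": 0.26,"dz": 0,"twist": 0.438,"jaw": -1},
], force=30)

```text
t: 6.92
tool_pos: [0.6002, 0.0258, 0.2133]
tool_rot: [-0.4, -3.115, 0.003]
wrist_force: [1.2, -0.2, -1.8]
opening: 0.11
```

```bash
python3 - <<'E'
from h import *
from scipy.spatial.transform import Rotation as R
c,f=cal("wrist"); a=eyes.capture("wrist"); s=readout.observe();M=R.from_rotvec(s["tool_rot"]).as_matrix()
cv2.imwrite("pics/w3.png",a)
print(s["tool_pos"],s["opening"],s["wrist_force"],np.arctan2(M[1,1],M[0,1])-np.pi/2)
u=np.array([np.cos(-.254),np.sin(-.254),0])
for k in(-.068,0,.068): print(proj(c,f,np.array([.5596,.1186,.008])+k*u))
E
```

```text
[0.60025455 0.02556893 0.21340464] 0.10914305986601985 [ 0.42146225 -0.6311728  -1.45339717] -0.2564995349246455
(np.float64(403.79121451168436), np.float64(40.81113311529816))
(np.float64(399.27540199800035), np.float64(114.85417728837814))
(np.float64(395.2257756924937), np.float64(181.2534484083567))
```

View pics/w3.png

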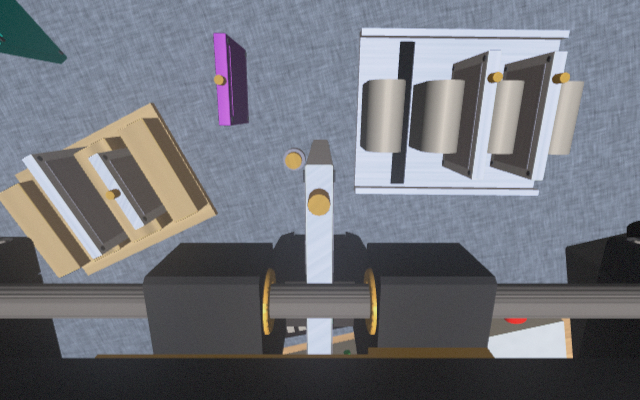

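```bash
python3 - <<'E'
from h import *
from scipy.spatial.transform import Rotation as R
c,f=cal("wrist"); s=readout.observe();M=R.from_rotvec(s["tool_rot"]).as_matrix()
p,q=at(c,f,398,183,.009),at(c,f,407.5,42,.009);m=(p+q)/2;d=p-q
print(m,np.linalg.norm(d),np.arctan2(d[1],d[0]))
print(M.T@(m-s["tool_pos"]))
# held module socket in tool frame (socket top ~ 28mm behind TCP)
h=at(c,f,319,203,s["tool_pos"][2]+.028); print("socket",M.T@(h-s["tool_pos"]))
print("top edge far corner mid",M.T@(at(c,f,319,166,s["tool_pos"][2]+.019)-s["tool_pos"]))
# guides edges: across positions at z~.05 for left guide's right edge and right guide's left edge
for u,v in((405,116),(411,116)): print(M.T@(at(c,f,u,v,.05)-m))
E
```

```text
[0.56196068 0.12105411 0.009     ] 0.13648812483976486 -0.25866537149744956
[0.06121653 0.08305037 0.20425541]
socket [ 0.03702137 -0.00046775 -0.0279903 ]
top edge far corner mid [ 0.04763004 -0.00047447 -0.01898773]
[ 0.00083987 -0.0081057  -0.04098385]
[ 0.00084281 -0.00284004 -0.04099426]
```

Strip ends are at (407,42) and (398,183). This close look puts the slot centre about 3 mm from the overhead estimate, and I trust it over the other. I move over the slot and lower to just above the mouth.

>>> jog_arm([
  {"dx": 0.02,"dy": 0.03,"dz": 0,"twist": 0,"jaw": -1},
  {"dx": 0.045,"dy": 0.06,"dz": 0,"twist": 0,"jaw": -1},
  {"dx": 0.061,"dy": 0.083,"dz": 0,"twist": 0,"jaw": -1},
  {"dx": 0.061,"dy": 0.083,"dz": 0.015,"twist": 0,"jaw": -1},
  {"dx": 0.061,"dy": 0.083,"dz": 0.035,"twist": 0,"jaw": -1},
  {"dx": 0.061,"dy": 0.083,"dz": 0.05,"twist": 0,"jaw": -1},
  {"dx": 0.061,"dy": 0.083,"dz": 0.05,"twist": 0,"jaw": -1},
  {"dx": 0.061,"dy": 0.083,"dz": 0.05,"twist": 0,"jaw": -1},
], force=30)

```text
t: 7.98
tool_pos: [0.5627, 0.1233, 0.1639]
tool_rot: [0.399, 3.116, 0.0]
wrist_force: [0.2, 0.8, -0.7]
opening: 0.107
```

```bash
python3 - <<'E'
from h import *
s=readout.observe(); print(s["tool_pos"],s["wrist_force"])
a=eyes.capture("wrist"); b=eyes.capture("scene")
cv2.imwrite("pics/w4.png",np.hstack([cv2.resize(a[0:260,200:500],(390,338)),cv2.resize(b[170:340,330:520],(378,338))]))
E
```

```text
[0.56273534 0.12334383 0.16391802] [ 0.21720295  0.75624496 -0.7026061 ]
```

View pics/w4.png

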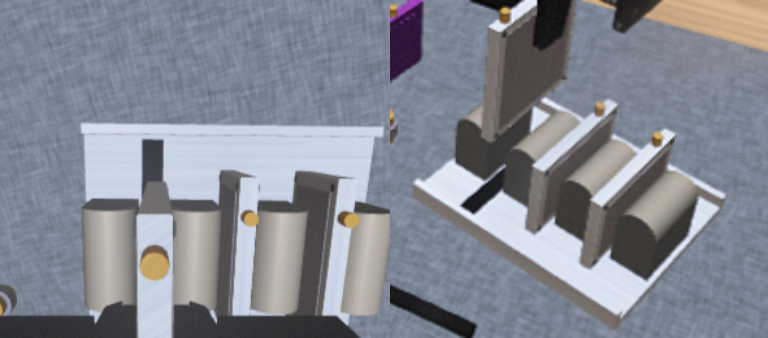

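```bash
python3 - <<'E'
from h import *
from scipy.spatial.transform import Rotation as R
c,f=cal("wrist"); s=readout.observe();M=R.from_rotvec(s["tool_rot"]).as_matrix();t=s["tool_pos"]
for u,v in((200+152.5/1.3,108),(200+153/1.3,135)): print(M.T@(at(c,f,u,v,.009)-t))
print("module",M.T@(at(c,f,200+154/1.3,264/1.3,t[2]+.028)-t))
print("guides' facing edges",[M.T@(at(c,f,200+k/1.3,260/1.3,.05)-t) for k in(137,174)], np.arctan2(M[1,1],M[0,1])-np.pi/2,t)
E
```

```text
[ 0.06868811 -0.00202647  0.15526313]
[ 0.04615521 -0.00172075  0.15529116]
module [ 0.03700718 -0.000682   -0.0280462 ]
guides' facing edges [array([-0.00102237, -0.01120509,  0.11434235]), array([-0.00102121,  0.01104211,  0.11435873])] -0.2540886509617164 [0.56280012 0.12385083 0.16434922]
```

The module hangs squarely over the slot, about 1–1.5 mm off across. I correct that and lower slowly.

>>> jog_arm([
  {"dx": 0,"dy": -0.0015,"dz": 0,"twist": 0,"jaw": -1},
  {"dx": 0,"dy": -0.0015,"dz": 0.008,"twist": 0,"jaw": -1},
  {"dx": 0,"dy": -0.0015,"dz": 0.016,"twist": 0,"jaw": -1},
  {"dx": 0,"dy": -0.0015,"dz": 0.024,"twist": 0,"jaw": -1},
  {"dx": 0,"dy": -0.0015,"dz": 0.03,"twist": 0,"jaw": -1},
  {"dx": 0,"dy": -0.0015,"dz": 0.036,"twist": 0,"jaw": -1},
  {"dx": 0,"dy": -0.0015,"dz": 0.042,"twist": 0,"jaw": -1},
  {"dx": 0,"dy": -0.0015,"dz": 0.048,"twist": 0,"jaw": -1},
  {"dx": 0,"dy": -0.0015,"dz": 0.054,"twist": 0,"jaw": -1},
  {"dx": 0,"dy": -0.0015,"dz": 0.06,"twist": 0,"jaw": -1},
  {"dx": 0,"dy": -0.0015,"dz": 0.064,"twist": 0,"jaw": -1},
  {"dx": 0,"dy": -0.0015,"dz": 0.064,"twist": 0,"jaw": -1},
], force=30)

```text
t: 9.57
tool_pos: [0.5617, 0.1225, 0.0994]
tool_rot: [-0.397, -3.116, 0.0]
wrist_force: [0.0, -0.2, -2.3]
opening: 0.11
```

>>> jog_arm([
  {"dx": 0,"dy": 0,"dz": 0.0015,"twist": 0,"jaw": -1},
  {"dx": 0,"dy": 0,"dz": 0.003,"twist": 0,"jaw": -1},
  {"dx": 0,"dy": 0,"dz": 0.0045,"twist": 0,"jaw": -1},
  {"dx": 0,"dy": 0,"dz": 0.0055,"twist": 0,"jaw": -1},
  {"dx": 0,"dy": 0,"dz": 0.0055,"twist": 0,"jaw": -1},
  {"dx": 0,"dy": 0,"dz": 0.0055,"twist": 0,"jaw": -1},
], force=30)

```text
t: 10.32
tool_pos: [0.5618, 0.1225, 0.0943]
tool_rot: [-0.397, -3.116, -0.0]
wrist_force: [-1.2, 0.0, 0.1]
opening: 0.113
```

>>> jog_arm([
  {"dx": 0,"dy": 0,"dz": 0.0005,"twist": 0,"jaw": -1},
  {"dx": 0,"dy": 0,"dz": 0.001,"twist": 0,"jaw": -1},
  {"dx": 0,"dy": 0,"dz": 0.001,"twist": 0,"jaw": -1},
], force=30)

```text
t: 10.7
tool_pos: [0.5619, 0.1227, 0.0942]
tool_rot: [0.397, 3.116, 0.0]
wrist_force: [-2.7, 0.2, 8.9]
opening: 0.113
```

Firm contact with the floor (+9 N). I open partway, clear of the neighbours, and retreat.

>>> jog_arm([
  {"dx": 0,"dy": 0,"dz": 0.0005,"twist": 0,"jaw": -0.4},
  {"dx": 0,"dy": 0,"dz": 0.0,"twist": 0,"jaw": -0.3},
  {"dx": 0,"dy": 0,"dz": 0.0,"twist": 0,"jaw": -0.3},
  {"dx": 0,"dy": 0,"dz": 0.0,"twist": 0,"jaw": -0.3},
  {"dx": 0,"dy": 0,"dz": -0.02,"twist": 0,"jaw": -0.3},
  {"dx": 0,"dy": 0,"dz": -0.05,"twist": 0,"jaw": -0.3},
  {"dx": 0,"dy": 0,"dz": -0.09,"twist": 0,"jaw": -0.3},
  {"dx": 0,"dy": 0,"dz": -0.14,"twist": 0,"jaw": -0.3},
  {"dx": 0,"dy": 0,"dz": -0.14,"twist": 0,"jaw": -0.3},
  {"dx": 0,"dy": 0,"dz": -0.14,"twist": 0,"jaw": -0.3},
], force=30)

```text
t: 11.95
tool_pos: [0.5614, 0.1222, 0.2327]
tool_rot: [-0.398, -3.116, 0.001]
wrist_force: [-0.1, -0.4, -0.3]
opening: 0.348
```

```bash
python3 - <<'E'
from h import *
s=readout.observe(); print(s["tool_pos"],s["wrist_force"],s["opening"])
a=eyes.capture("wrist"); b=eyes.capture("scene")
cv2.imwrite("pics/w5.png",np.hstack([cv2.resize(a[0:260,200:500],(390,338)),cv2.resize(b[100:340,150:520],None,fx=338/240/1.3,fy=338/240)]))
c,f=cal("scene"); u=np.array([np.cos(-.256),np.sin(-.256),0]); m=np.array([.562,.122,0])
for k in(.038,-.038): x,y=proj(c,f,m+k*u+[0,0,.122]); print(x,y, 390+(x-150)*338/240/1.3,(y-100)*338/240)
E
```

```text
[0.56138359 0.12219515 0.23272652] [-0.09129054 -0.35539459 -0.32040825] 0.3479014867776747
383.8232659130932 211.9357390780339 643.3085380725176 157.64283253489774
413.6388994972622 188.06360119426608 675.6088077887007 124.02290501525808
```

View pics/w5.png

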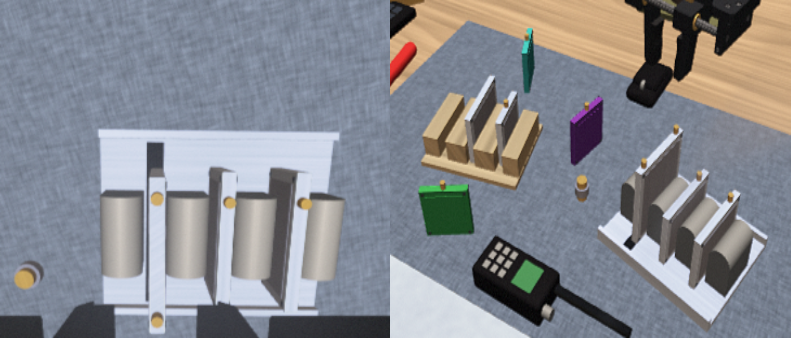

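The module stands upright in the slot. Its sockets are at (643,161) and (675,128), against (643,158) and (676,124) predicted for fully seated. The shorter modules still stand in the block, so I hand in.

```bash
python3 -c "
from h import *
print(workorder.finish_job())"
```

```text
the job is handed in; nothing more can be done
None
```

I took the tall module out of the block, lowered it onto the floor of the rack's free slot until it pressed about 9 N, released it and handed the job in at about 12 s.

- **Last checks:** The final pictures show it upright in the slot, with its sockets within about 4 px of where a fully seated module would put them. Both shorter modules are still standing in the block, by eye; I did not measure their positions. The gripper is clear, about 140 mm above its release height.
- **What disagreed or failed:** The overhead and wrist-camera estimates of the slot differed by about 3 mm, and I used the wrist one. One move call was refused before the arm moved, because its rows left out dz; I re-sent the motion in two shorter calls.

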